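# Slide the sorting box under the loaded spout and tip the capacitors in

## Robot

A 6-joint arm with a two-finger parallel gripper is mounted at the origin on the work surface. World frame = base frame: x ahead of the robot, y to its left, z up, the work surface at z = 0. Lengths are in m, angles in rad, forces in N, time in s.
With the tool pointing down it reaches from about 0.225 to 0.875 m from the base axis. Payload 3.4 kg.
Tool frame: the origin (TCP) lies at the very end of the fingers, on their centre line; the grasp point (between the pads) lies 19 mm behind it; z points along the fingers, y is the direction in which the jaws open and shut (so a half turn about z gives the same grasp; the last joint's range is limited). The gripper opens to 85 mm and grips with 20 to 120 N. Pads are 22 mm wide; open, the fingers measure 114 mm over their backs; the gripper's body (76 mm by 85 mm) begins 54 mm behind the grasp point. The pads swing forward as they close: fully open they stand 13 mm farther back than shut.
Start: joints at [1.061, 0.276, 1.505, -0, 1.361, -0.121], TCP at [0.218, 0.532, 0.231] pointing down, gripper open.
Joint ranges: [-2.89, 2.89], [-0.75, 2.08], [0.22, 2.7], [-1.18, 4.32], [0.11, 2.71], [-2.7, 2.7]. Speed limits (rad/s): [2.57, 2.57, 3.14, 3.14, 3.14, 3.14].

## Interface

Orientations are given as a unit quaternion [w, x, y, z].
In Python, from rig import telemetry, cams, sign_off, spotter gives the robot as it stands.
- The arm moves only by the tool servo_tool, never from a script. Its argument "steps" is a list of rows, each a list of 6 numbers: the shift along the tool's x, y, z in mm, then the turn, a rotation vector about the tool's x, y, z in degrees. In form: [[x, y, z, ax, ay, az], ...]. A call has 1 to 8 rows; each row is the pose to reach, as a shift and turn from the pose commanded when the call began, along the tool's axes at that moment; what a row does not reach only later rows make up. A row lasts 1/10 s, in which the tool goes at most 50 mm and 8.59 degrees, less where a joint would pass 70% of its speed; a pose out of reach is approached as far as the arm can. A call with a gripper value outside its range is refused whole. "hand" is the closure in counts, from 0 (fully open) to 255 (shut), set as the call begins (left out, the last holds). The fingers move at their own pace and stop on an object; "grip_force" is the grip in N (left out, the last holds). Time passes only in rows, so rows that repeat a pose let the fingers close. It gives the time, the measured TCP pose, the force and the opening at its end, in the units of the state.
- telemetry.get_state(): the state, without advancing time (a new reading comes with each control period).
- cams.get_image(name): name is "scene" or "top" or "wrist"; returns (picture, depth): 480x640x3 uint8, red, green, blue; 480x640 float32, m along the optical axis (not along the pixel's ray), 0 where there is no reading.
- cams.camera_model(name): a dict with "camera_matrix" (3x3 intrinsics, pixels), "origin" and "rotation" of the camera in the world; the wrist camera has in their place "tool_from_camera" (4x4, takes a point from camera to tool coordinates, whose origin is the TCP and whose axes are the flange's). Camera axes: x right, y up, looking along -z (the intrinsics and any distortion apply to the point x, -y, -z); pixel columns grow to the right and rows downward; lengths in m; the calibration is good to about 2 mm. A picture is of the moment at which its call begins: read the wrist's pose just before it. camera_model takes no time and is no camera call.
- sign_off(): hands the job in, once; it reports no verdict.
Trained networks look in the newest picture that a camera, given by its name, has taken for a name from the list of things; names that differ only in an ending like _2 or _b are one class to them, and where a whole thing is asked for, a point or a joint stands for the part that bears it (a point fixed in the world has none). Each returns a list of dicts, best first, with "conf" (0 to 1); they miss things now and then, are a little off and sometimes report something else, mostly with a low value. They report only what shows in the picture. A call takes as long as a camera call.
- spotter.outline_of(query, camera): "region" (480x640 bool, what is visible of it) and "rect" ([left, top, width, height] in pixels, round what is visible of it).
The state is a dict: "clock": time; "qpos": joint angles; "qd": joint speeds; "effort": joint torques, N m; "position": TCP position; "ee_rot": TCP orientation; "contact_force": force on the tool from outside, world axes, zero at the start; "moment": the same for the moment, N m; "width": finger opening in m.
Only numpy, scipy, OpenCV 4.12 (cv2) and the standard library are available. Lean on these libraries where they do the work, as an engineer would, in place of code of your own. Each camera call takes 0.05 s, during which the arm holds its last target.

## Task

Two tip stands reach over the slide rail on the repair bench; the steel pan of one holds two salvaged capacitors, the other pan is empty. Slide the box on the rail, by its knob, until it sits centred under the spout of the stand that holds the capacitors, then press that stand's plate all the way down so that its pan tips and both capacitors end up in the box. Leave the box there under the spout.

Things in the scene. Friction and masses are not known exactly. Their poses are not given: they have to be found in the camera images.
- box_knob (a point): centre of the box's knob: black upright cylinder, 22 mm dia, 37 to 86 mm above the bench (this point 64), free all round. The grey box (inside 110 x 116 mm, rim 87 mm up, centre 145 mm from here along +x, away from robot) slides along this point's y axis (the rail, level, up to 0.18 rad off world y), 190 mm either way of mid-rail, starts near mid-rail; 2 N friction, stays where left.
- press_plate (a point): top middle of the loaded stand's black press plate, 44 mm (x) by 100 mm (y, along rail), 120 mm from a hinge parallel to the rail. Starts 241 mm up, rising 0.45 rad robotward; press straight down 106 mm to its stop (shifts 12 mm robotward midway): 2-5 N, stays put. Its spout is centred under it, mouth 105 mm up: box centred when the knob is straight in front of this point (same y along the rail).
- cap_a_center (a point): centre of one of the two capacitors in the pan: black cylinder, 22 mm dia, 40 mm long along its y, silver end, 18 to 35 g. It lies across the pan, about 190 mm above the bench, at the back wall, and rolls down the spout when the pan tips. An alike stand with an empty pan and a like capacitor in a loose bin behind the rail are not part of the job.
- cap_b_center (a point): centre of the other capacitor in the same pan, alike (22 mm dia, 40 mm long), lying next to the first on the side nearer the robot. Nothing at the two stands or on the rail reaches higher than 260 mm above the bench at the start.

How it is judged:
By the outcome, as a careful person would: the job done as asked, in the order asked, and still so for the second after the job is handed in, with the robot touching nothing.
It also fails if it takes over 48 s, if anything falls off the work surface, if the arm or the gripper's body presses on something with over 40 N, if the wrist force passes 120 N, or if a joint passes its speed limit or range.

## Working session

There is one attempt and no reset: what is moved stays moved. The work goes in short steps, Python scripts to look and compute and a tool call to move; the robot and the scene stay as the last step left them, time stands still between calls to the robot, and variables do not carry over. Pictures are saved under pics/ and viewed, and the job is handed in when it is done.

Besides the shell and the picture viewer there is one more tool, called after ">>>" as name([rows], argument=value, ...), one row to a line, values as JSON. servo_tool: Moves the arm, as the interface text tells. Its arguments: {"type":"object","properties":{"steps":{"type":"array","items":{"type":"array","items":{"type":"number"}}},"hand":{"type":"number"},"grip_force":{"type":"number"}},"required":["steps"]}

```bash
mkdir -p pics; ls
cat > h.py <<'E'
import numpy as np, cv2
from rig import telemetry, cams, sign_off, spotter
def save(n,p): cv2.imwrite('pics/'+n,cv2.cvtColor(p,cv2.COLOR_RGB2BGR))
def cloud(name,depth,st=None):
    m=cams.camera_model(name);K=np.array(m['camera_matrix'])
    v,u=np.mgrid[0:480,0:640]
    d=depth
    P=np.stack([(u-K[0,2])/K[0,0]*d,-(v-K[1,2])/K[1,1]*d,-d],-1)
    R=np.array(m['rotation']);o=np.array(m['origin'])
    return P@R.T+o
E
python3 - <<'E'
from h import *
s=telemetry.get_state();print(s)
for n in ['scene','top']:
    p,d=cams.get_image(n);save(n+'0.png',p);np.save(n+'0.npy',d)
    m=cams.camera_model(n);print(m)
    P=cloud(n,d)
    for q in ['box_knob','press_plate','cap_a_center']:
        for r in spotter.outline_of(q,n)[:4]:
            g=r['region']&(d>0);pts=P[g]
            print(n,q,round(r['conf'],2),r['rect'],g.sum(),np.median(pts,0).round(3) if g.any() else None, pts.min(0).round(3) if g.any() else '',pts.max(0).round(3) if g.any() else '')
E
```

```text
pics
{'clock': 0.0, 'qpos': array([ 1.06099275e+00,  2.76614295e-01,  1.50615000e+00, -1.68217025e-05,
        1.36067745e+00, -1.20991492e-01]), 'qd': array([ 0.00055879, -0.00037722,  0.00104478,  0.00070901,  0.00094719,
        0.00057301]), 'effort': array([-7.81722483e-04, -4.16779912e+01, -2.45805717e+01, -4.85939145e-04,
        1.11929866e-02, -1.39266297e-05]), 'position': array([0.21772288, 0.53161524, 0.23042198]), 'ee_rot': array([-2.78970004e-04,  1.93181990e-01,  9.81162506e-01, -8.81490799e-04]), 'contact_force': array([ 0.05502108,  0.19795574, -0.62495835]), 'moment': array([ 0.05562359,  0.0304172 , -0.00333326]), 'width': 0.0853314810208356}
{'camera_matrix': array([[552.39224673,   0.        , 315.90397748],
       [  0.        , 552.39224673, 234.19667785],
       [  0.        ,   0.        ,   1.        ]]), 'origin': array([0.93892272, 0.26110404, 0.73061441]), 'rotation': array([0.43926238, 0.13621741, 0.26849525, 0.84640633])}Traceback (most recent call last):
  File "<stdin>", line 6, in <module>
  File "h.py", line 10, in cloud
    return P@R.T+o
           ~^~~~
ValueError: matmul: Input operand 1 has a mismatch in its core dimension 0, with gufunc signature (n?,k),(k,m?)->(n?,m?) (size 4 is different from 3)
```

```bash
sed -i "s/R=np.array(m\['rotation'\])/R=Rot(m['rotation'])/" h.py
cat >> h.py <<'E'
from scipy.spatial.transform import Rotation
def Rot(q): return Rotation.from_quat(np.roll(q,-1)).as_matrix()
E
python3 - <<'E'
from h import *
for n in ['scene','top']:
    p,d=cams.get_image(n);save(n+'0.png',p);np.save(n+'0.npy',d)
    m=cams.camera_model(n);print(m['origin'],m['rotation'],m.keys())
    P=cloud(n,d)
    for q in ['box_knob','press_plate','cap_a_center']:
        for r in spotter.outline_of(q,n)[:4]:
            g=r['region']&(d>0);pts=P[g]
            print(n,q,round(r['conf'],2),r['rect'],g.sum(),np.median(pts,0).round(3) if g.any() else None, pts.min(0).round(3) if g.any() else '',pts.max(0).round(3) if g.any() else '')
E
```

```text
[0.93892272 0.26110404 0.73061441] [0.43926238 0.13621741 0.26849525 0.84640633] dict_keys(['camera_matrix', 'origin', 'rotation'])
scene box_knob 0.61 [250.5, 186.1, 118.4, 132.4] 6455 [ 0.593 -0.005  0.046] [ 0.419 -0.089 -0.003] [0.707 0.096 0.243]
scene press_plate 0.6 [285.7, 180.1, 161.1, 203.9] 8517 [0.662 0.125 0.209] [ 0.375 -0.031 -0.002] [0.769 0.181 0.251]
scene cap_a_center 0.65 [305.4, 337.1, 42.0, 35.2] 698 [0.752 0.14  0.201] [0.738 0.118 0.18 ] [0.761 0.159 0.205]
[0.51495076 0.0294596  0.85102388] [ 0.71439586  0.05051116 -0.05040988 -0.6960934 ] dict_keys(['camera_matrix', 'origin', 'rotation'])
top box_knob 0.69 [288.4, 215.3, 79.3, 133.0] 6019 [0.61  0.014 0.034] [ 0.46  -0.05  -0.001] [0.676 0.081 0.092]
top press_plate 0.72 [210.1, 133.0, 79.7, 144.4] 5311 [0.655 0.124 0.212] [ 0.56   0.069 -0.002] [0.848 0.212 0.253]
top cap_a_center 0.88 [231.9, 142.4, 31.4, 12.5] 417 [0.748 0.139 0.201] [0.737 0.118 0.18 ] [0.761 0.164 0.206]
```

View pics/scene0.png

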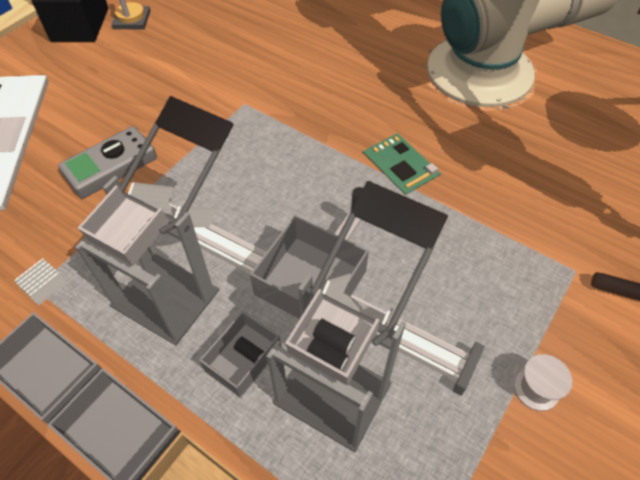

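View pics/top0.png

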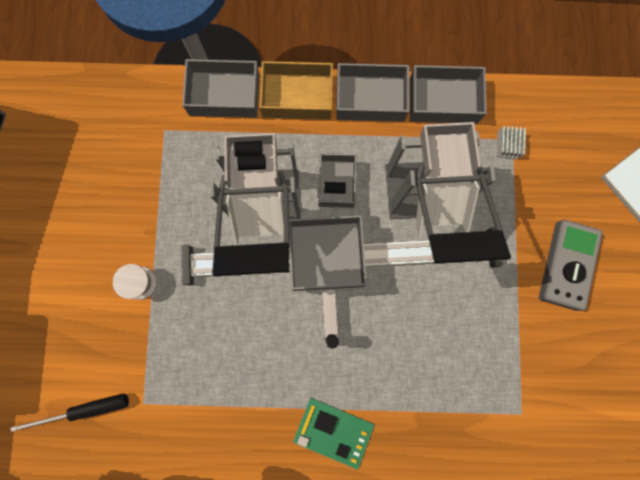

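Run:
```python
from h import *
P={}
for n in ['top','scene']:
    p=cv2.imread(f'pics/{n}0.png').astype(int);d=np.load(n+'0.npy');Q=cloud(n,d);dark=(p.max(2)<70)&(d>0)
    # plate
    g=dark&(Q[...,2]>.205)&(Q[...,1]>0.03)&(Q[...,1]<.25)&(Q[...,0]<.66)
    _,l,st,c=cv2.connectedComponentsWithStats(g.astype(np.uint8));k=1+np.argmax(st[1:,4]);g=l==k
    pts=Q[g];print(n,'plate',g.sum(),st[k],pts.mean(0).round(4),pts.min(0).round(3),pts.max(0).round(3))
    v,u=np.where(g)
    (c0,sz,a)=cv2.minAreaRect(pts[:,:2].astype(np.float32)*1000);print('rect xy',c0,sz,a)
    # knob
    g=dark&(Q[...,2]>.035)&(Q[...,2]<.1)&(np.abs(Q[...,0]-.46)<.06)&(np.abs(Q[...,1]-.01)<.08)
    if g.any():
        pts=Q[g];print('knob',g.sum(),pts.mean(0).round(4),pts.min(0),pts.max(0))
        t=pts[pts[:,2]>.082]; 
        if len(t): print(' top',len(t),t.mean(0).round(4),t.min(0),t.max(0))
    if n=='top':
        # rail centroid bright, y vs x
        g=(Q[...,2]>0.01)&(Q[...,2]<.05)&(p.min(2)>165)&(Q[...,0]>.55)&(Q[...,0]<.68)
        t=Q[g];print('rail',g.sum(),t.min(0),t.max(0));f=np.polyfit(t[:,1],t[:,0],1);print('dx/dy',f)
        # box rim
        g=(Q[...,2]>.075)&(Q[...,2]<.095)&(np.abs(Q[...,0]-.61)<.09)&(np.abs(Q[...,1]-.01)<.085)
        t=Q[g];print('rim',g.sum(),t.mean(0),cv2.minAreaRect(t[:,:2].astype(np.float32)*1000))
```

```text
top plate 2168 [ 213  241   77   35 2168] [0.5827 0.1185 0.2424] [0.56  0.069 0.227] [0.61  0.168 0.253]
rect xy (584.3818359375, 118.22280883789062) (42.35418701171875, 98.77364349365234) 5.212507247924805
knob 127 [0.4717 0.0058 0.0861] [ 0.4620032 -0.003802   0.0784246] [0.48086865 0.01550377 0.0897437 ]
 top 126 [0.4716 0.0058 0.0862] [ 0.4620032  -0.003802    0.08246422] [0.48086865 0.01550377 0.0897437 ]
rail 1730 [ 0.55000462 -0.4182739   0.01386912] [0.65029421 0.37926881 0.04999428]
dx/dy [-0.10461198  0.61154612]
rim 706 [0.62051534 0.01608182 0.08581085] ((629.6712646484375, 19.500621795654297), (145.25283813476562, 121.8371353149414), 4.72531270980835)
scene plate 3223 [ 352  182   95   66 3223] [0.5854 0.1202 0.2405] [0.563 0.069 0.229] [0.608 0.169 0.251]
rect xy (585.2007446289062, 118.83377075195312) (40.03364944458008, 98.87822723388672) 4.403569221496582
knob 94 [0.4761 0.0034 0.0807] [ 0.46353143 -0.00265414  0.05463841] [0.48356841 0.00887831 0.08808537]
 top 64 [0.4736 0.0033 0.0854] [ 0.46353143 -0.00265414  0.08318856] [0.48356841 0.00887831 0.08808537]
```

```bash
cat >> h.py <<'E'
A=0.085
def delta(pos,a=A):
    s=telemetry.get_state();R=Rot(s['ee_rot']);p=np.array(s['position'])
    y=np.array([-np.sin(a),np.cos(a),0]);z=np.array([0,0,-1.]);T=np.stack([np.cross(y,z),y,z],1)
    print('now',p.round(4),'shift',(R.T@(np.array(pos)-p)*1000).round(1),'turn',np.degrees(Rotation.from_matrix(R.T@T).as_rotvec()).round(2),'F',s['contact_force'].round(2),'w',round(s['width'],4),'t',s['clock'])
E
python3 - <<'E'
from h import *
print(cams.camera_model('wrist')['tool_from_camera'])
p=cv2.imread('pics/top0.png').astype(int);d=np.load('top0.npy');Q=cloud('top',d);dark=(p.max(2)<70)&(d>0)
g=dark&(Q[...,2]>.205)&(Q[...,1]<-.1)&(Q[...,0]<.66)
_,l,st,c=cv2.connectedComponentsWithStats(g.astype(np.uint8));k=1+np.argmax(st[1:,4]);pts=Q[l==k]
print(cv2.minAreaRect(pts[:,:2].astype(np.float32)*1000),pts.mean(0))
delta([.472,.005,.15])
E
```

```text
[[-9.16538292e-04  9.57364325e-01  2.88881826e-01  7.34939104e-02]
 [ 9.99999367e-01  1.06611682e-03 -3.60439777e-04 -5.31868715e-04]
 [-6.53053958e-04  2.88881313e-01 -9.57364696e-01 -1.41404495e-01]
 [ 0.00000000e+00  0.00000000e+00  0.00000000e+00  1.00000000e+00]]
((609.6939697265625, -166.7181396484375), (45.827293395996094, 100.47259521484375), 5.089163780212402) [ 0.60689456 -0.16635543  0.24202175]
now [0.218  0.5321 0.2312] shift [-434.9 -391.4   81.3] turn [-1.000e-02  0.000e+00 -2.715e+01] F [ 0.64 -0.56 -0.08] w 0.0852 t 0.45
```

>>> servo_tool([
  [-35,-31,4,0,0,-4],
  [-70,-62,8,0,0,-8],
  [-105,-93,12,0,0,-12],
  [-140,-124,16,0,0,-16],
  [-175,-155,20,0,0,-20],
  [-210,-186,24,0,0,-24],
  [-245,-217,28,0,0,-27],
  [-280,-248,32,0,0,-27],
], hand=0, grip_force=40)

```text
clock: 1.25
position: [0.3837, 0.1948, 0.1995]
ee_rot: [0.001, -0.042, 0.999, 0.0]
contact_force: [1.9, 0.4, 0.3]
width: 0.0857
```

Run:
```python
from h import *
delta([.472,.005,.15])
```

```text
now [0.3837 0.1948 0.1995] shift [ -72.1 -196.6   49.5] turn [ 0.02  0.07 -0.08] F [1.94 0.42 0.3 ] w 0.0857 t 1.25
```

>>> servo_tool([
  [-14,-39,10,0,0,0],
  [-29,-79,20,0,0,0],
  [-43,-118,30,0,0,0],
  [-58,-157,40,0,0,0],
  [-72,-197,49,0,0,0],
  [-72,-197,49,0,0,0],
])

```text
clock: 1.85
position: [0.4732, 0.0017, 0.1495]
ee_rot: [0.0, -0.039, 0.999, -0.001]
contact_force: [-0.8, 1.0, 0.2]
width: 0.0854
```

Run:
```python
from h import *
p,d=cams.get_image('wrist');save('w1.png',p)
s=telemetry.get_state();R=Rot(s['ee_rot']);M=cams.camera_model('wrist');K=np.array(M['camera_matrix']);T=np.array(M['tool_from_camera'])
v,u=np.mgrid[0:480,0:640]
Pc=np.stack([(u-K[0,2])/K[0,0]*d,-(v-K[1,2])/K[1,1]*d,-d],-1)
Q=(Pc@T[:3,:3].T+T[:3,3])@R.T+s['position']
g=(p.max(2)<70)&(d>0)&(Q[...,2]>.075)&(Q[...,2]<.1)&(np.hypot(Q[...,0]-.472,Q[...,1]-.005)<.03)
t=Q[g];print(len(t),t.mean(0),t.min(0),t.max(0))
delta([.472,.005,.05])
```

```text
1016 [0.46678463 0.00648888 0.08436145] [ 0.45743438 -0.00340109  0.07503667] [0.47836527 0.01672754 0.08715605]
now [0.4718 0.004  0.1497] shift [-0.4  1.  99.7] turn [ 0.   -0.04 -0.39] F [-0.93  0.68 -1.3 ] w 0.0854 t 1.9
```

View pics/w1.png

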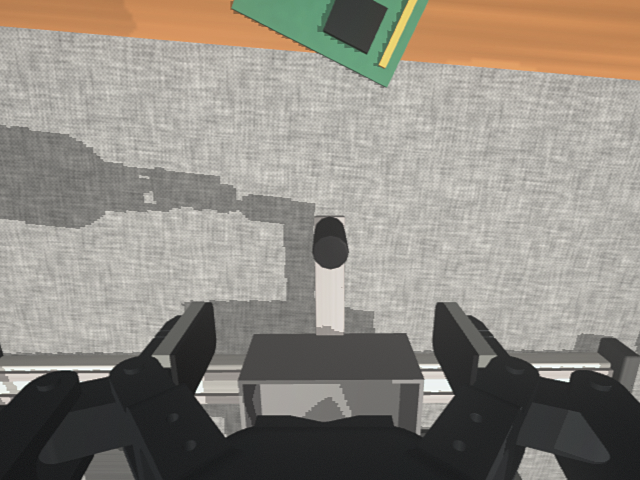

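The wrist view shows the knob at about (330, 250), centred between the open fingers with clear space all round. Descending to grip.

>>> servo_tool([
  [2,1,25,0,0,0],
  [2,1,60,0,0,0],
  [2,1,90,0,0,0],
  [2,1,99,0,0,0],
  [2,1,99,0,0,0],
])

```text
clock: 2.4
position: [0.4679, 0.0079, 0.0507]
ee_rot: [-0.001, -0.042, 0.999, 0.0]
contact_force: [-0.3, 0.4, 0.4]
width: 0.0854
```

>>> servo_tool([
  [0,0,0,0,0,0],
  [0,0,0,0,0,0],
  [0,0,0,0,0,0],
  [0,0,0,0,0,0],
  [0,0,0,0,0,0],
  [0,0,0,0,0,0],
  [0,0,0,0,0,0],
  [0,0,0,0,0,0],
], hand=255, grip_force=40)

```text
clock: 3.2
position: [0.4695, 0.0067, 0.0522]
ee_rot: [0.001, -0.041, 0.999, -0.0]
contact_force: [-1.0, -0.7, 6.3]
width: 0.021
```

Run:
```python
from h import *
s=telemetry.get_state();p=s['position']
pl=np.array([.584,.1187]);y=np.array([-np.sin(A),np.cos(A)])
print('go',(pl-p[:2])@y);delta([.472,.005,.05])
```

```text
go 0.10184401072876927
now [0.4695 0.0067 0.0522] shift [-2.3 -1.9  2.2] turn [-0.02  0.08 -0.15] F [-1.02 -0.71  6.29] w 0.021 t 3.2
```

>>> servo_tool([
  [0,8,0,0,0,0],
  [0,24,0,0,0,0],
  [0,42,0,0,0,0],
  [0,60,0,0,0,0],
  [0,78,0,0,0,0],
  [0,92,0,0,0,0],
  [0,102,0,0,0,0],
  [0,102,0,0,0,0],
])

```text
clock: 4.0
position: [0.4608, 0.1098, 0.0522]
ee_rot: [0.001, -0.042, 0.999, 0.0]
contact_force: [-1.8, 1.2, 7.3]
width: 0.0207
```

Run:
```python
from h import *
s=telemetry.get_state();p=s['position']
pl=np.array([.584,.1187]);y=np.array([-np.sin(A),np.cos(A)])
print('go',(pl-p[:2])@y,p,s['contact_force'],s['width'])
```

```text
go -0.0016304878483776146 [0.46075456 0.10983523 0.05216482] [-1.8033109   1.18155719  7.28227222] 0.020700856444608944
```

>>> servo_tool([
  [0,0,0,0,0,0],
  [0,0,0,0,0,0],
  [0,0,0,0,0,0],
  [0,0,0,0,0,0],
  [0,0,0,0,0,0],
  [0,0,0,0,0,0],
], hand=0)

```text
clock: 4.6
position: [0.4606, 0.1084, 0.0512]
ee_rot: [-0.0, -0.041, 0.999, 0.0]
contact_force: [0.6, -0.3, 0.5]
width: 0.0852
```

>>> servo_tool([
  [0,0,-30,0,0,0],
  [0,0,-70,0,0,0],
  [30,0,-110,0,0,0],
  [60,0,-150,0,0,0],
  [80,0,-200,0,0,0],
  [100,-40,-240,0,0,0],
  [100,-80,-240,0,0,0],
  [100,-80,-240,0,0,0],
])

```text
clock: 5.4
position: [0.3684, 0.0155, 0.2936]
ee_rot: [0.003, -0.037, 0.999, -0.002]
contact_force: [-0.1, 0.3, -0.7]
width: 0.0857
```

Run:
```python
from h import *
p,d=cams.get_image('top');save('top2.png',p);Q=cloud('top',d);np.save('top2.npy',d)
p2,d2=cams.get_image('scene');save('scene2.png',p2)
dark=(p.max(2)<70)&(d>0)
y=np.array([-np.sin(A),np.cos(A)])
g=dark&(Q[...,2]>.205)&(Q[...,2]<.26)&(Q[...,1]>0.05)&(Q[...,1]<.25)&(Q[...,0]<.63)&(Q[...,0]>.55)
print('plate',Q[g].mean(0),Q[g].mean(0)[:2]@y, [f(Q[g][:,:2]@y) for f in (np.min,np.max)])
g=dark&(Q[...,2]>.08)&(Q[...,2]<.095)&(np.hypot(Q[...,0]-.463,Q[...,1]-.108)<.05)
t=Q[g];print('knob',len(t),t.mean(0),t.mean(0)[:2]@y,[f(t[:,:2]@y) for f in (np.min,np.max)])
g=(Q[...,2]>.075)&(Q[...,2]<.095)&(np.abs(Q[...,0]-.61)<.09)&(np.abs(Q[...,1]-.12)<.085)
t=Q[g][:,:2]@y;print('rim',len(t),t.min(),t.max(),(t.min()+t.max())/2)
delta([.585,.119,.27])
```

```text
plate [0.58300194 0.11863474 0.2422117 ] 0.06871091566187007 [np.float64(0.018839491614787096), np.float64(0.11796114512127863)]
knob 122 [0.462433   0.10956989 0.08637047] 0.06991481965779642 [np.float64(0.06059972261919043), np.float64(0.07940552745155498)]
rim 493 0.009881602646632234 0.13248615545262993 0.07118387904963108
now [0.3674 0.0197 0.2915] shift [-224.7   81.9   21.7] turn [ 0.02  0.05 -0.37] F [-0.77 -0.36  0.22] w 0.0853 t 5.5
```

View pics/top2.png

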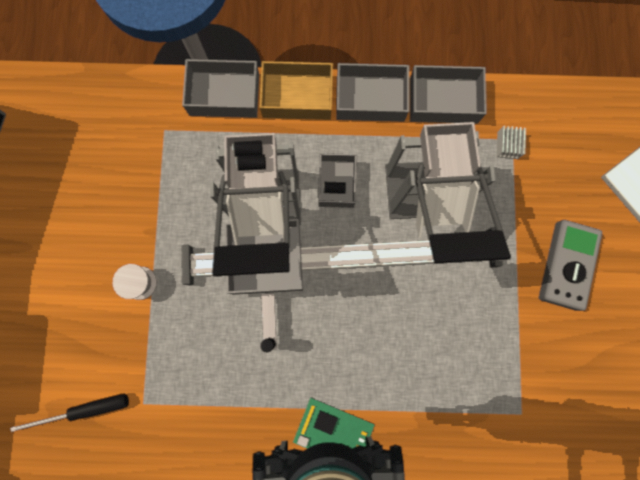

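View pics/scene2.png

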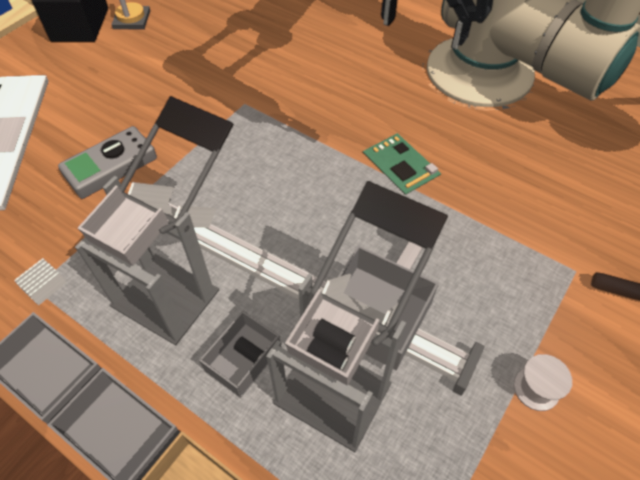

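The box moved to the loaded stand: knob at (268, 345), plate centre at (251, 259). The along-rail error is about 1 mm, and both capacitors are still in the pan. Now closing the hand and going above the plate.

>>> servo_tool([
  [-25,10,0,0,0,0],
  [-65,25,0,0,0,0],
  [-105,40,0,0,0,0],
  [-145,55,0,0,0,0],
  [-185,70,0,0,0,0],
  [-215,80,5,0,0,0],
  [-224,80,15,0,0,0],
  [-224,80,15,0,0,0],
], hand=255)

```text
clock: 6.3
position: [0.5833, 0.1202, 0.2727]
ee_rot: [-0.003, -0.042, 0.999, -0.0]
contact_force: [-0.6, -0.9, -0.5]
width: -0.0
```

Run:
```python
from h import *
delta([.584,.1187,.242])
```

```text
now [0.5833 0.1202 0.2727] shift [-0.8 -1.6 30.7] turn [ 0.   -0.39 -0.01] F [-0.57 -0.85 -0.49] w -0.0 t 6.3
```

>>> servo_tool([
  [0,-1,10,0,0,0],
  [0,-1,20,0,0,0],
  [0,-1,28,0,0,0],
  [1,-1,34,0,0,0],
  [3,-1,40,0,0,0],
  [5,-1,46,0,0,0],
  [6,-1,50,0,0,0],
])

```text
clock: 7.0
position: [0.5778, 0.1171, 0.226]
ee_rot: [-0.0, -0.041, 0.999, -0.0]
contact_force: [-0.2, -0.5, 1.6]
width: 0.0001
```

Run:
```python
from h import *
delta([.584,.1187,.136])
p,d=cams.get_image('scene');save('s3.png',p)
```

```text
now [0.5778 0.1171 0.226 ] shift [-6.4  1.1 90. ] turn [-0.   -0.01 -0.16] F [-0.21 -0.47  1.6 ] w 0.0001 t 7.0
```

View pics/s3.png

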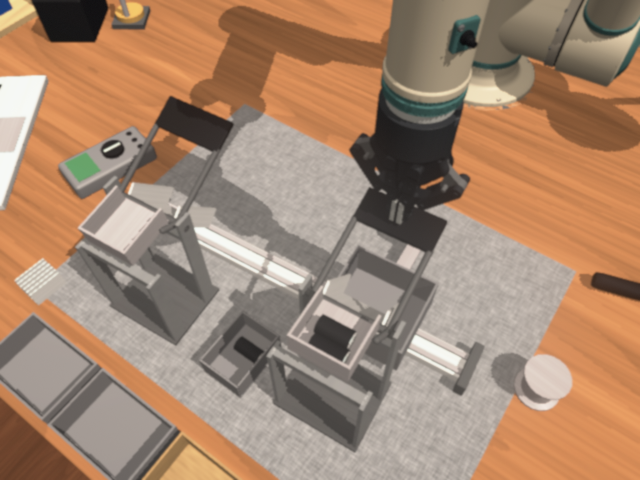

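The fingertips sit at the middle of the plate, near (400, 215), and the pan has begun to tip. Pressing on along the arc.

>>> servo_tool([
  [1,0,6,0,0,0],
  [2,0,12,0,0,0],
  [3,0,18,0,0,0],
  [4,0,24,0,0,0],
  [4,0,30,0,0,0],
  [4,0,36,0,0,0],
  [4,0,42,0,0,0],
  [4,0,48,0,0,0],
])

```text
clock: 7.85
position: [0.5744, 0.117, 0.1777]
ee_rot: [0.0, -0.041, 0.999, 0.0]
contact_force: [-0.2, 0.0, 2.7]
width: -0.0005
```

>>> servo_tool([
  [0,0,6,0,0,0],
  [-1,0,12,0,0,0],
  [-3,0,18,0,0,0],
  [-5,0,24,0,0,0],
  [-7,0,30,0,0,0],
  [-8,0,35,0,0,0],
])

```text
clock: 8.45
position: [0.5827, 0.1177, 0.1426]
ee_rot: [0.0, -0.041, 0.999, 0.0]
contact_force: [0.3, 0.1, 1.4]
width: -0.0003
```

Run:
```python
from h import *
delta([.584,.1187,.136])
p,d=cams.get_image('scene');save('s4.png',p)
```

```text
now [0.5827 0.1177 0.1426] shift [-1.4  0.9  6.6] turn [ 0.01  0.02 -0.15] F [0.34 0.12 1.41] w -0.0003 t 8.45
```

View pics/s4.png

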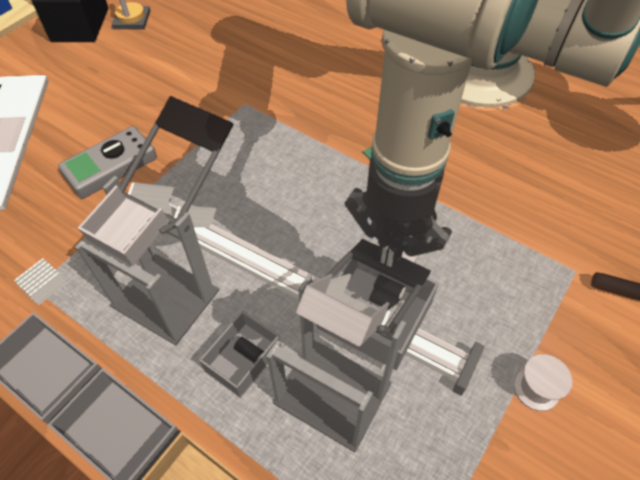

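>>> servo_tool([
  [0,0,2,0,0,0],
  [0,0,4,0,0,0],
  [0,0,5,0,0,0],
  [0,0,6,0,0,0],
  [0,0,7,0,0,0],
  [0,0,7,0,0,0],
])

```text
clock: 9.1
position: [0.5832, 0.1177, 0.1404]
ee_rot: [0.002, -0.041, 0.999, 0.0]
contact_force: [-5.0, -1.2, 18.3]
width: 0.0001
```

Firm stop at about z = 0.14, with the force rising to 18 N. Holding for a moment, then looking.

>>> servo_tool([
  [0,0,0,0,0,0],
  [0,0,0,0,0,0],
  [0,0,0,0,0,0],
  [0,0,0,0,0,0],
  [0,0,0,0,0,0],
  [0,0,0,0,0,0],
])

```text
clock: 9.7
position: [0.5832, 0.1176, 0.1404]
ee_rot: [0.002, -0.041, 0.999, 0.0]
contact_force: [-5.6, -0.4, 17.7]
width: -0.0
```

>>> servo_tool([
  [0,0,-20,0,0,0],
  [0,0,-60,0,0,0],
  [0,0,-105,0,0,0],
  [0,0,-145,0,0,0],
  [40,0,-165,0,0,0],
  [80,-20,-165,0,0,0],
  [125,-40,-165,0,0,0],
  [165,-60,-165,0,0,0],
])

```text
clock: 10.5
position: [0.4209, 0.0436, 0.3015]
ee_rot: [0.0, -0.042, 0.999, -0.0]
contact_force: [0.3, -1.1, 0.5]
width: 0.0002
```

>>> servo_tool([
  [30,-20,0,0,0,0],
  [50,-40,0,0,0,0],
  [50,-60,0,0,0,0],
  [50,-60,0,0,0,0],
])

```text
clock: 10.9
position: [0.3777, -0.0214, 0.3018]
ee_rot: [0.001, -0.04, 0.999, -0.001]
contact_force: [1.2, -0.2, 0.0]
width: -0.0002
```

Run:
```python
from h import *
s=telemetry.get_state();print(s['position'],s['contact_force'],s['clock'])
y=np.array([-np.sin(A),np.cos(A)])
for n in ['scene','top']:
    p,d=cams.get_image(n);save(n+'5.png',p);Q=cloud(n,d)
    for r in spotter.outline_of('cap_a_center',n)[:4]:
        g=r['region']&(d>0);print(n,round(r['conf'],2),r['rect'],np.median(Q[g],0).round(3))
    if n=='top':
        g=(p.max(2)<70)&(d>0)&(Q[...,2]>.08)&(Q[...,2]<.095)&(np.hypot(Q[...,0]-.463,Q[...,1]-.108)<.05)
        t=Q[g];print('knob',t.mean(0),t.mean(0)[:2]@y)
        g=(p.max(2)<70)&(d>0)&(Q[...,2]>.11)&(Q[...,2]<.17)&(np.abs(Q[...,0]-.585)<.04)&(np.abs(Q[...,1]-.118)<.06)
        t=Q[g];print('plate',t.mean(0),t.min(0),t.max(0))
        cv2.imwrite('pics/c5.png',cv2.resize(cv2.cvtColor(p[120:360,160:360],cv2.COLOR_RGB2BGR),None,fx=2.5,fy=2.5))
    else: cv2.imwrite('pics/s5.png',cv2.resize(cv2.cvtColor(p[180:420,240:480],cv2.COLOR_RGB2BGR),None,fx=2.5,fy=2.5))
```

```text
[ 0.37768912 -0.02141772  0.30177694] [ 1.2461377  -0.20419073  0.03492283] 10.9
scene 0.82 [365.8, 287.5, 34.2, 24.3] [0.588 0.12  0.053]
scene 0.47 [373.5, 273.5, 33.1, 26.7] [0.567 0.119 0.052]
knob [0.46237316 0.10953296 0.08616689] 0.06988309797879189
plate [0.58350103 0.1198615  0.13760659] [0.5602435  0.06925675 0.12474693] [0.62398936 0.16820064 0.15819033]
```

View pics/c5.png

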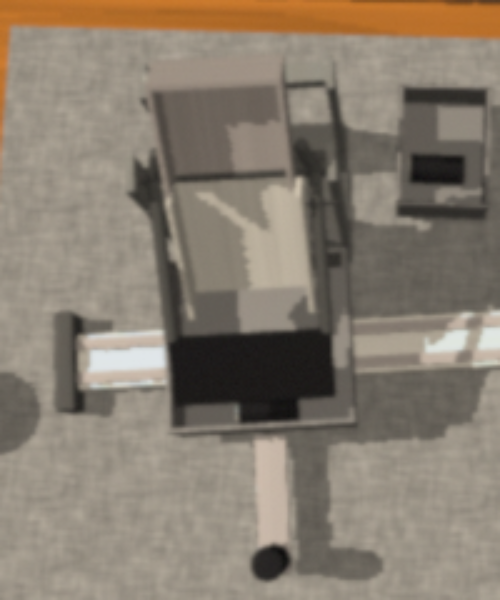

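View pics/s5.png

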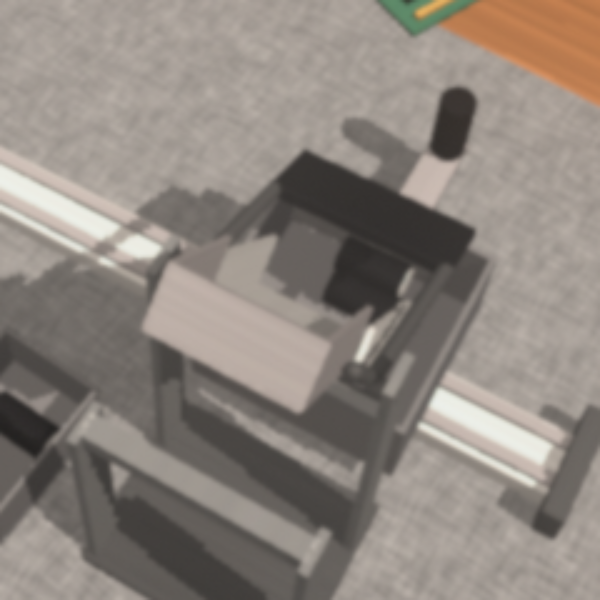

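Both capacitors lie in the box at about (345–400, 270) in the enlarged scene view. The pan is empty, the plate is down, and the knob is still in line with the plate.

```bash
python3 -c "
from h import *
print(sign_off())"
```

```text
the job is handed in; nothing more can be done
None
```

I slid the box by its knob about 102 mm along the rail until it sat under the loaded stand's spout. With the fingers closed I then pressed that stand's plate down to its stop, backed the arm clear and handed the job in at about 11 s.

- **Box position:** the knob was about 1 mm off the plate's centre along the rail and had not moved after the press. Before the press, the box's rim put it about 2.5 mm off.
- **Press:** the force rose to about 18 N at the stop. The plate came down about 105 mm in the depth picture, against the stated 106 mm; the difference is within the camera accuracy.
- **Capacitors:** the pan was empty, and both capacitors showed inside the box, about 0.05 m up. Only the scene camera found them, the second at low confidence (0.47), because the plate hides most of them from the top camera. The pictures agree with both being in the box.

None of the checks failed.

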